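# Clip the tint bottle into its stand and snap its cap on

### The arm

A 6-joint arm with a two-finger parallel gripper is mounted at the origin on the work surface. World frame = base frame: x ahead of the robot, y to its left, z up, the work surface at z = 0. Lengths are in m, angles in rad, forces in N, time in s.
With the tool pointing down it reaches from about 0.25 to 0.8 m from the base axis. Payload 3.9 kg.
Tool frame: the origin (TCP) lies between the finger pads; the fingertips stand 14 mm ahead of it and the grasp point (between the pads) lies 5 mm behind it (nose_length is the distance from the TCP to the fingertips, in m); y points along the fingers, z is the direction in which the jaws open and shut, and the axes are right-handed (so a half turn about y gives the same grasp; the last joint's range is limited). The gripper opens to 85 mm and grips with 20 to 120 N. Pads are 22 mm wide; open, the fingers measure 114 mm over their backs; the gripper's body (76 mm by 85 mm) begins 54 mm behind the grasp point. The pads swing forward as they close: fully open they stand 13 mm farther back than shut.
Start: joints at [-1.165, 0.26, -0.138, 1.173, 0, 1.571], TCP at [0.207, -0.482, 0.245] pointing down, gripper open.
Joint ranges: [-2.78, 2.78], [-0.83, 1.72], [-1.28, 1.37], [-1.9, 2.12], [-1.57, 1.48], [-3.14, 3.14]. Speed limits (rad/s): [2.57, 2.57, 3.14, 3.14, 3.14, 3.14].

### API

Orientations are given as a rotation vector (axis times angle).
In Python, from bench import read_state, grab_frame, sign_off, nose_length gives the robot as it stands.
- The arm moves only by the tool play_rows, never from a script. Its arguments are lists of equal length, an entry for each row: "delta_pos": the shift along the tool's x, y, z each as a share of 0.1 m, from -1 to 1, a list of three; "angular": the turn, a rotation vector about the tool's x, y, z each as a share of pi/2 rad, from -1 to 1, a list of three; "claw": the opening, from -1 (shut) to 1 (fully open). A call has 1 to 20 rows; each row is the pose to reach, as a shift and turn from the pose commanded when the call began, along the tool's axes at that moment; what a row does not reach only later rows make up. A row lasts 1/8 s, in which the tool goes at most 62.5 mm and 10.7 degrees, less where a joint would pass 70% of its speed; a pose out of reach is approached as far as the arm can. A call with a number of a shift or a turn outside -1 to 1 is refused whole. A call with a gripper value outside its range is refused whole. The fingers move at their own pace and stop on an object; the grip force is fixed at half the most. Time passes only in rows, so rows that repeat a pose let the fingers close. It gives the time, the measured TCP pose, the force and the opening at its end, in the units of the state.
- read_state(): the state, without advancing time (a new reading comes with each control period).
- grab_frame(name): name is "side" or "top" or "wrist"; returns a dict with "image" (384x512x3 uint8, blue, green, red), "vertical_fov" (degrees; the focal length in pixels is half the picture's height over the tangent of half this angle, whatever the lens; pixels are square), "cx", "cy" (the principal point, pixels), "k1" (the pictures are not rectified: a ray, as slopes to the right and down, at radius r is drawn at 1 + k1 r^2 times it, then the intrinsics apply), "xyz" and "attitude" of the camera in the world. Camera axes: x right, y up, looking along -z (the intrinsics and any distortion apply to the point x, -y, -z); pixel columns grow to the right and rows downward; lengths in m; the calibration is good to about 2 mm. A picture is of the moment at which its call begins. There is no depth.
- sign_off(): hands the job in, once; it reports no verdict.
The state is a dict: "t": time; "joints": joint angles; "qvel": joint speeds; "effort": joint torques, N m; "eef_pos": TCP position; "tcp_rot": TCP orientation; "contact_force": force on the tool from outside, world axes, zero at the start; "moment": the same for the moment, N m; "grip_width": opening from 0.0 (shut) to 1.0 (fully open).
Only numpy, scipy, OpenCV 4.12 (cv2) and the standard library are available. Lean on these libraries where they do the work, as an engineer would, in place of code of your own. Each camera call takes 0.05 s, during which the arm holds its last target.

### The job

First push the open, wide-footed tint bottle straight down into the fork of the clip stand, past the sprung jaw, until it stands on the bottom and the jaw has closed over its foot. Then press the loose tall snap cap down onto the bottle's neck until it clicks, and keep pressing until it sits fully home on the shoulder. Finish while still holding the cap and pressing it down firmly (about 10 to 20 N), do not let go; leave the other things on the table where they are.

Things in the scene. Friction and masses are not known exactly. Their poses are not given: they have to be found in the camera images.
- vial_center (a point): the tint bottle: loose white plastic dropper bottle without cap, upright, about 60 g, 86 mm tall. Round foot disc 34 mm across, 8 mm high (lower edge chamfered); straight round body 26 mm across from 8 to 64 mm height, with paper label; flat shoulder at 64 mm; thin neck above. This point is on its axis, 43 mm above its underside; z up along the axis
- vial_foot (a point): the centre of the tint bottle's underside; z up along its axis
- vial: the tint bottle as a whole; origin at the centre of its underside
- vial_shoulder (a point): centre of the tint bottle's flat shoulder, 64 mm above its underside, where the cap's mouth rests when home; z up. The neck is 10 mm across up to 12 mm above the shoulder, its nozzle tapers to 4 mm across at 22 mm. 6.5 mm above the shoulder four small sprung beads stand out of the neck, to 7.5 mm from the axis
- cap_center (a point): the snap cap: loose black ribbed plastic cap standing mouth down, a round tube 24 mm across and 38 mm tall with a closed flat top, 20 g. This point is on its axis half-way up, 19 mm above its mouth; z points from the mouth to the closed top
- cap_mouth (a point): the centre of the snap cap's open mouth (its lower rim); z points to the closed top. The mouth has an inner lip 12.4 mm across and 3 mm high; above it the bore is 17 mm across, up to 34 mm above the mouth
- cap: the snap cap as a whole, origin at the centre of its mouth. Pushed down over the neck it meets the beads with its mouth 9.5 mm above the shoulder, needs about 10 N to pass them, clicks (the force drops) with about 6 mm to go, then slides on and comes to rest on the shoulder
- seat (a point): centre of the floor of the clip stand's fork, 10 mm above the table, where the centre of the bottle's underside belongs. x points to the fork's back, away from the jaw; y across the tines; z up
- stand: the clip stand, fixed on the table: grey base plate 120 x 90 mm, 10 mm thick, with a low aluminium fork (two tines and a back, 37.6 mm apart inside, 26 mm high above the plate) and a steel jaw on its open side. Nothing on it rises more than 42 mm above the table. Origin on the table under the fork's centre; axes as the seat's
- jaw (a joint): angle of the sprung jaw across the fork's open side: 0 closed, grows to 0.7 as it is pushed outward. Its blade slopes down and inward: the bottle's foot, pushed down with about 4 to 6 N, drives it open by about 0.1, and it springs shut over the foot's top just before the bottle reaches the floor
- jar: bystander: blue pigment jar, 62 mm across, 55 mm tall; origin under its centre
- dropper_a: bystander: slimmer closed dropper bottle with a pointed cap, no foot disc, 30 mm across, 84 mm tall; origin under its centre
- dropper_b: bystander: another such closed dropper bottle, 30 mm across, 84 mm tall; origin under its centre
- mixcup: bystander: clear mixing cup, 72 mm across the rim, 85 mm tall; origin under its centre
- stick: bystander: flat wooden stirring stick, 140 x 17 x 4 mm, lying along its x; origin under its centre
- mould: bystander: round blue coaster mould with a scalloped rim, 120 mm across, 14 mm high; origin under its centre
- jarlid: bystander: flat black jar lid, 60 mm across, 12 mm high; origin under its centre
Things that resemble listed ones, but are neither listed nor needed, are in the scene too. Of the things shaped like the stand, the grey one is meant.

How it is judged:
By the outcome, as a careful person would: the job done as asked, in the order asked, and still so for the second after the job is handed in, while the arm keeps its last pose, push and grip.
It also fails if it takes over 61 s, if anything falls off the work surface, if the arm or the gripper's body presses on something with over 40 N, if the wrist force passes 120 N, or if a joint passes its speed limit or range.

## Working session

There is one attempt and no reset: what is moved stays moved. The work goes in short steps, Python scripts to look and compute and a tool call to move; the robot and the scene stay as the last step left them, time stands still between calls to the robot, and variables do not carry over. Pictures are saved under pics/ and viewed, and the job is handed in when it is done.

Besides the shell and the picture viewer there is one more tool, called after "Call:" as a command line: name --argument value ..., lists and objects as JSON in quotes. play_rows: Moves the arm, as the interface text tells. Shift numbers are shares of 0.1 m and turn numbers shares of pi/2 rad, none past 1 either way. Its arguments: {"type":"object","properties":{"delta_pos":{"type":"array"},"angular":{"type":"array"},"claw":{"type":"array"}},"required":["delta_pos","angular","claw"]}

```bash
mkdir -p pics; ls; cat > h.py <<'E'
import numpy as np, cv2
from scipy.spatial.transform import Rotation as R
from bench import read_state, grab_frame, sign_off, nose_length
def cam(f):
    h=f["image"].shape[0]; fl=h/2/np.tan(np.radians(f["vertical_fov"])/2)
    K=np.array([[fl,0,f["cx"]],[0,fl,f["cy"]],[0,0,1]]); D=np.array([f["k1"],0,0,0,0])
    return K,D,np.array(f["xyz"]),R.from_rotvec(f["attitude"]).as_matrix() if np.size(f["attitude"])==3 else None
def rays(f,px):
    K,D,o,M=cam(f); p=cv2.undistortPoints(np.array(px,float).reshape(-1,1,2),K,D).reshape(-1,2)
    d=np.c_[p[:,0],-p[:,1],-np.ones(len(p))]@M.T
    return o,d
def onplane(f,px,z):
    o,d=rays(f,px); return o+d*((z-o[2])/d[:,2])[:,None]
def proj(f,P):
    K,D,o,M=cam(f); q=(np.array(P,float).reshape(-1,3)-o)@M; q=q*[1,-1,-1]
    return cv2.projectPoints(q.reshape(-1,1,3),np.zeros(3),np.zeros(3),K,D)[0].reshape(-1,2)
E
python3 - <<'E'
from h import *
import pickle
fs={}
for n in("side","top","wrist"):
    f=grab_frame(n); fs[n]=f; cv2.imwrite(f"pics/{n}0.png",f["image"]); print(n,{k:v for k,v in f.items() if k!="image"})
pickle.dump(fs,open("f0.pkl","wb"))
print(read_state(),nose_length)
E
```

```text
pics
side {'vertical_fov': 45.963479352735, 'cx': 261.753658238439, 'cy': 196.4562922933595, 'k1': -0.08240193258866936, 'xyz': array([0.403899  , 0.7215335 , 1.00461042]), 'attitude': array([ 0.12049966, -0.9706784 , -2.7784876 ])}
top {'vertical_fov': 57.00317772973626, 'cx': 256.22905648702897, 'cy': 188.63022865348023, 'k1': -0.09272676533066392, 'xyz': array([ 0.47855383, -0.02343001,  0.99430946]), 'attitude': array([ 0.05410016, -0.04317177, -1.59870514])}
wrist {'vertical_fov': 62.9304305888818, 'cx': 256.4201915642819, 'cy': 190.76958256604436, 'k1': 0.02802704597482585, 'xyz': array([ 0.28369255, -0.44887545,  0.37254696]), 'attitude': array([-0.28887303,  0.19143991, -1.15318068])}
{'t': 0.15, 'joints': array([-1.16496500e+00,  2.60516881e-01, -1.39029968e-01,  1.17269051e+00,
        4.46972625e-05,  1.57076193e+00]), 'qvel': array([ 0.00074012, -0.00134209,  0.00347838, -0.00013309,  0.00024417,
        0.00249496]), 'effort': array([ 7.71974919e-05, -4.06006157e+01,  2.54165894e+01,  1.26334332e-02,
       -1.48972538e-05, -2.69172034e-06]), 'eef_pos': array([ 0.20708546, -0.4819136 ,  0.2446808 ]), 'tcp_rot': array([-0.41142561,  1.99971699, -1.99681904]), 'contact_force': array([ 0.60644531, -0.40391042,  0.99343521]), 'moment': array([-0.05612138,  0.00922541,  0.00439471]), 'grip_width': 1.0034899568098157} 0.014
```

View pics/side0.png

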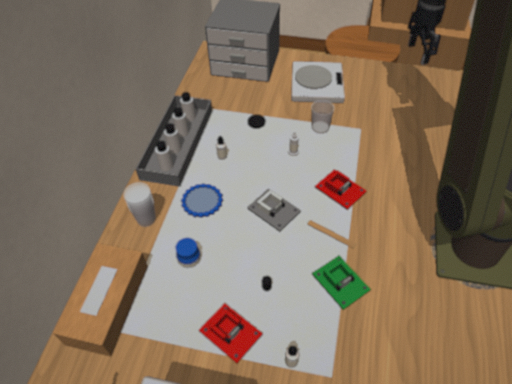

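View pics/top0.png

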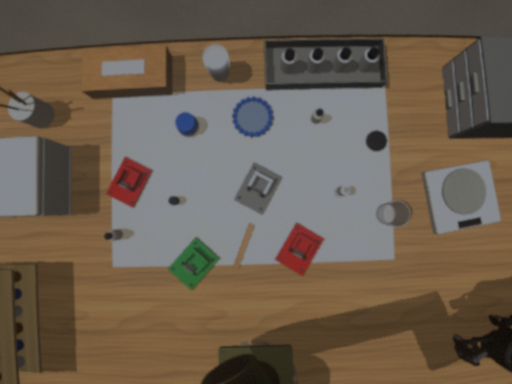

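View pics/wrist0.png

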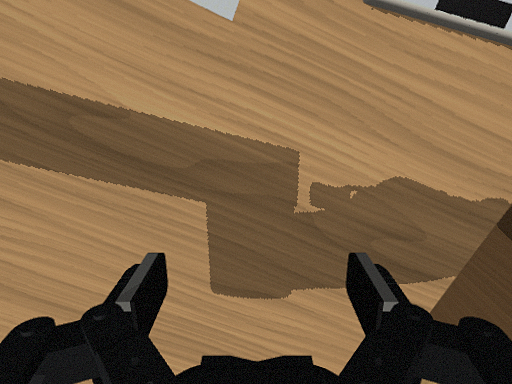

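The top view shows the grey stand at about (258,188), the capless white bottle at (346,190), and the black cap at (174,200). The side view shows them at (274,208), (294,145) and (267,283). I'll zoom in next.

```bash
python3 - <<'E'
import pickle; from h import *
fs=pickle.load(open("f0.pkl","rb"))
def crop(n,c,r=24,s=8):
    return cv2.resize(fs[n]["image"][c[1]-r:c[1]+r,c[0]-r:c[0]+r],None,fx=s*24/r*0.66,fy=s*24/r*0.66,interpolation=cv2.INTER_NEAREST)
a=np.hstack([crop("top",(346,190)),crop("top",(174,200)),crop("top",(258,188),30)])[:, :]if 0 else None
T=[cv2.resize(crop("top",c,r),(256,256),interpolation=0) for c,r in(((346,190),16),((174,200),16),((258,188),32))]
S=[cv2.resize(crop("side",c,r),(256,256),interpolation=0) for c,r in(((294,145),16),((267,283),16),((274,208),32))]
cv2.imwrite("pics/z0.png",np.vstack([np.hstack(T),np.hstack(S)]))
E
```

```text
(no output)
```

View pics/z0.png

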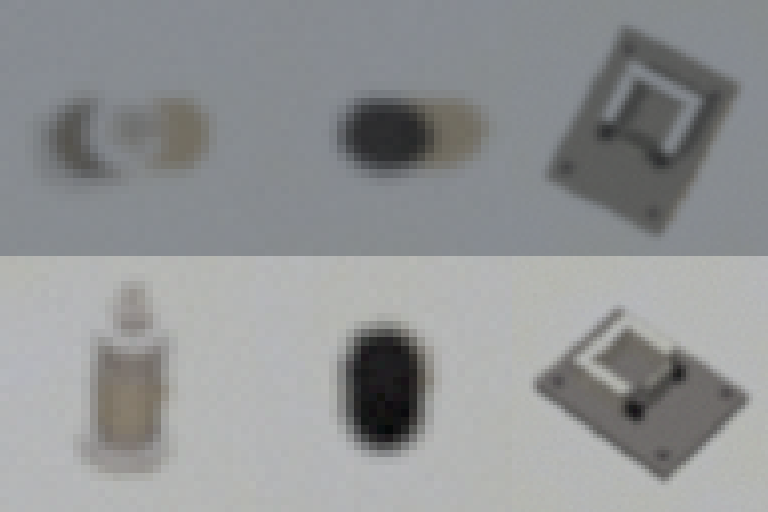

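```bash
python3 - <<'E'
import pickle; from h import *
fs=pickle.load(open("f0.pkl","rb")); S,T=fs["side"],fs["top"]
print("bottle foot",onplane(S,[(293.7,153.3)],.004),"tip",onplane(S,[(294.5,132.6)],.086))
print("top nozzle",onplane(T,[(330+131/8,174+125/8)],.086))
print("cap",onplane(S,[(267,283)],.019),onplane(T,[(158+385/8-32,184+132/8)],.03))
# stand: grey plate corners in top (crop origin 226,156, scale 4)
c=np.array([(622-512,27),(740-512,85),(660-512,235),(547-512,175)])/4+[226,156]
p=onplane(T,c,.010);print("stand corners",p,p.mean(0), np.linalg.norm(np.diff(p,axis=0),axis=1))
c=np.array([(622-512,309-256),(748-512,398-256),(662-512,478-256),(536-512,385-256)])/4+[242,176]
p=onplane(S,c,.010);print("stand corners side",p,p.mean(0), np.linalg.norm(np.diff(p,axis=0),axis=1))
s=read_state();M=R.from_rotvec(s["tcp_rot"]).as_matrix();print(M)
w=fs["wrist"];Mw=R.from_rotvec(w["attitude"]).as_matrix()
print("cam in tool",M.T@(w["xyz"]-s["eef_pos"]),M.T@Mw)
E
```

```text
bottle foot [[ 0.52364981 -0.24138674  0.004     ]] tip [[ 0.52552497 -0.24591942  0.086     ]]
top nozzle [[ 0.5254772  -0.25069273  0.086     ]]
cap [[0.51231104 0.21482747 0.019     ]] [[0.51203278 0.20869561 0.03      ]]
stand corners [[ 0.61231816 -0.01187015  0.01      ]
 [ 0.56914391 -0.09315424  0.01      ]
 [ 0.46624272 -0.03421345  0.01      ]
 [ 0.51012902  0.04323258  0.01      ]] [ 0.53945845 -0.02400131  0.01      ] [0.09203868 0.11858614 0.08901626]
stand corners side [[ 0.56673766 -0.08195226  0.01      ]
 [ 0.4665138  -0.02194777  0.01      ]
 [ 0.51181876  0.05473117  0.01      ]
 [ 0.61120151 -0.00361621  0.01      ]] [ 0.53906793 -0.01319627  0.01      ] [0.11681335 0.08906289 0.11524473]
[[-9.18760967e-01 -5.27825985e-04  3.94813889e-01]
 [-3.94814239e-01  1.34162500e-03 -9.18759989e-01]
 [-4.47467855e-05 -9.99998961e-01 -1.44102589e-03]]
cam in tool [-0.08343326 -0.12786214 -0.00029285] [[-6.68069058e-04 -9.46850985e-01 -3.21671830e-01]
 [-4.07091553e-04  3.21672132e-01 -9.46851030e-01]
 [ 9.99999694e-01 -5.01611991e-04 -6.00354236e-04]]
```

Call:
play_rows --delta_pos '[[-0.5,0,-0.12],[-1,0,-0.24]]' --angular '[[0,0,0],[0,0,0]]' --claw '[1,1]'

```text
t: 0.4
eef_pos: [0.2901, -0.4203, 0.2449]
tcp_rot: [-0.409, 2.0, -1.999]
contact_force: [0.8, -1.2, -0.1]
grip_width: 1.002
```

Call:
play_rows --delta_pos '[[-0.5,0,-0.12],[-1,0,-0.24]]' --angular '[[0,0,0],[0,0,0]]' --claw '[1,1]'

```text
t: 0.65
eef_pos: [0.3731, -0.3582, 0.2451]
tcp_rot: [-0.411, 1.999, -1.998]
contact_force: [0.0, -0.2, -0.0]
grip_width: 0.998
```

Call:
play_rows --delta_pos '[[-0.5,0,-0.12],[-1,0,-0.24]]' --angular '[[0,0,0],[0,0,0]]' --claw '[1,1]'

```text
t: 0.9
eef_pos: [0.4555, -0.2965, 0.245]
tcp_rot: [-0.412, 1.999, -1.998]
contact_force: [0.2, -0.6, -0.5]
grip_width: 1.0
```

Call:
play_rows --delta_pos '[[-0.5,0.2,-0.12],[-0.85,0.45,-0.21],[-0.85,0.45,-0.21],[-0.85,0.45,-0.21],[-0.85,0.45,-0.21]]' --angular '[[0,0,0],[0,0,0],[0,0,0],[0,0,0],[0,0,0]]' --claw '[1,1,1,1,1]'

```text
t: 1.52
eef_pos: [0.5238, -0.2459, 0.2012]
tcp_rot: [-0.409, 1.998, -2.0]
contact_force: [-0.1, 0.2, -0.5]
grip_width: 1.002
```

```bash
cat >> h.py <<'E'
import pickle
def snap(cams,tag):
    out={}
    for n in cams:
        f=grab_frame(n); f["state"]=read_state(); out[n]=f; cv2.imwrite(f"pics/{n}{tag}.png",f["image"])
        pickle.dump(f,open(f"{n}{tag}.pkl","wb"))
    return out
def load(n): return pickle.load(open(n+".pkl","rb"))
E
python3 - <<'E'
from h import *
snap(["wrist"],"1"); s=read_state(); print(s["t"],s["joints"],s["eef_pos"],s["contact_force"])
E
```

```text
1.575 [-4.38830696e-01  3.71435534e-01 -9.16832719e-02  1.10633465e+00
 -2.54814921e-04  2.29853596e+00] [ 0.52385211 -0.24595773  0.20125145] [0.45599846 0.61436236 1.60645075]
```

View pics/wrist1.png

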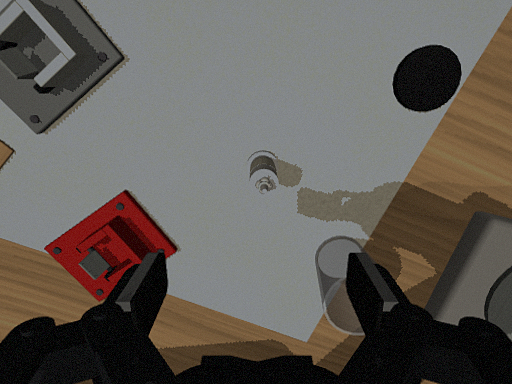

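```bash
python3 - <<'E'
from h import *
f=load("wrist1"); im=f["image"]
cv2.imwrite("pics/z1.png",np.hstack([cv2.resize(im[140:210,225:315],None,fx=7,fy=7,interpolation=0)]))
print("cup rim",onplane(f,[(341,258)],.085))
print("bottle",onplane(f,[(264,183)],.064), onplane(f,[(264,187)],.080))
E
```

```text
cup rim [[ 0.49617388 -0.33921304  0.085     ]]
bottle [[ 0.52720008 -0.2519287   0.064     ]] [[ 0.52840845 -0.25096949  0.08      ]]
```

View pics/z1.png

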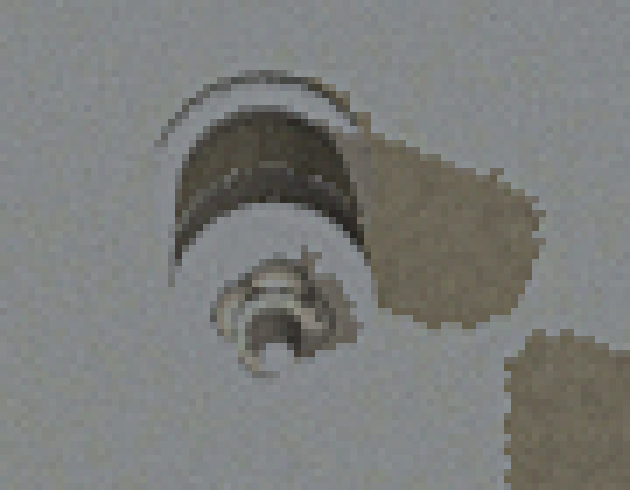

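```bash
python3 - <<'E'
from h import *
f=load("wrist1"); c=f["xyz"]; print(c)
def near(px,z,r):
    p=onplane(f,[px],z)[0]; d=(c-p)[:2]; d/=np.linalg.norm(d); return p[:2]-d*r
print("tip",onplane(f,[(263.9,187.5)],.086)[0])
print("shoulder near",near((263.7,169),.064,.013))
print("foot near",near((263,151),.006,.017))
print("shoulder cols", onplane(f,[(172/7+225,182),(378/7+225,182)],.064))
E
```

```text
[ 0.60035712 -0.21275771  0.32921706]
tip [ 0.52971565 -0.25014663  0.086     ]
shoulder near [ 0.52741104 -0.25281646]
foot near [ 0.52801187 -0.25392655]
shoulder cols [[ 0.52302686 -0.23982915  0.064     ]
 [ 0.53326733 -0.26374983  0.064     ]]
```

Call:
play_rows --delta_pos '[[-0.016,0,0.072],[-0.016,0.2,0.072],[-0.016,0.4,0.072],[-0.016,0.5,0.072],[-0.016,0.5,0.072],[-0.016,0.5,0.072]]' --angular '[[0,-0.1,0],[0,-0.2,0],[0,-0.3,0],[0,-0.408,0],[0,-0.408,0],[0,-0.408,0]]' --claw '[0.2,0.2,0.2,0.2,0.2,0.2]'

```text
t: 2.33
eef_pos: [0.5287, -0.2516, 0.1513]
tcp_rot: [-0.911, 1.585, -1.587]
contact_force: [-0.5, -1.4, -0.0]
grip_width: 0.6
```

```bash
python3 - <<'E'
from h import *
snap(["wrist"],"2"); s=read_state(); print(s["t"],s["joints"],s["eef_pos"],s["contact_force"],s["grip_width"]); print(R.from_rotvec(s["tcp_rot"]).as_matrix().round(3))
f=load("wrist2");im=f["image"]
e=s["eef_pos"]; print(proj(f,[[e[0],e[1],z] for z in(0,.064,.086)]))
cv2.imwrite("pics/z2.png",cv2.resize(im[110:230,200:330],None,fx=5,fy=5,interpolation=0))
E
```

```text
2.375 [-4.43909510e-01  4.13907216e-01 -1.60745399e-01  9.94392432e-01
 -2.05160152e-05  1.65354925e+00] [ 0.52890557 -0.25153612  0.15133346] [ 0.67707897 -0.52207605 -0.06640066] 0.6044261514480145
[[-0.503  0.002  0.864]
 [-0.864 -0.001 -0.503]
 [-0.    -1.     0.002]]
[[255.85041067 178.89680384]
 [255.90448881 203.81288752]
 [255.93023064 215.70446043]]
```

View pics/wrist2.png

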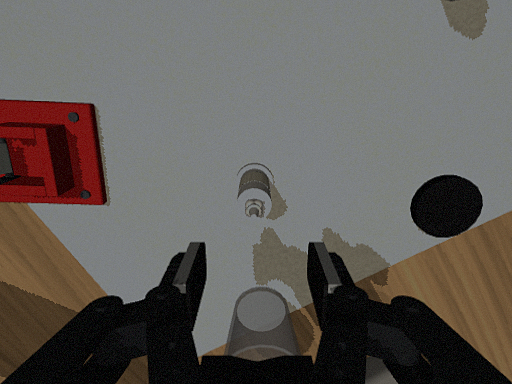

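View pics/z2.png

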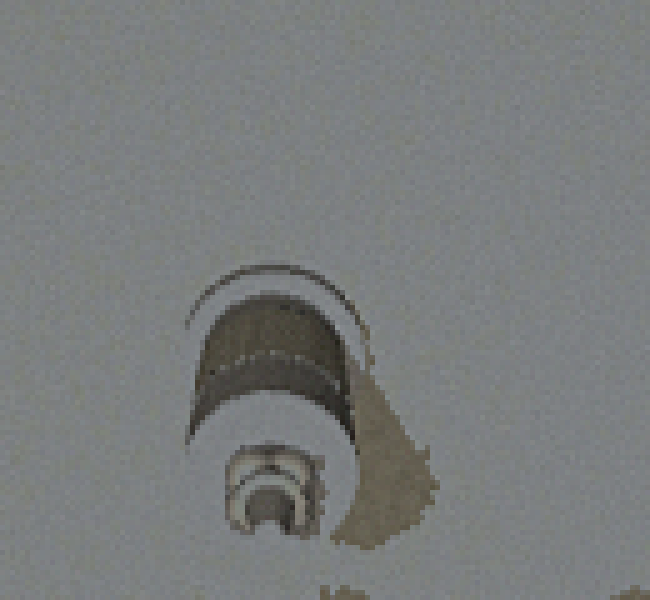

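```bash
python3 - <<'E'
from h import *
f=load("wrist2"); c=f["xyz"]
def near(px,z,r):
    p=onplane(f,[px],z)[0]; d=(c-p)[:2]; d/=np.linalg.norm(d); return p[:2]-d*r
print("tip",onplane(f,[(254.4,212.5)],.086)[0])
print("shoulder near",near((254.4,188),.064,.013))
print("foot near",near((255,163.3),.006,.017))
p=onplane(f,[(188/5+200,198),(358/5+200,198)],.064);print(p.mean(0),np.linalg.norm(p[1]-p[0]))
E
```

```text
tip [ 0.5291902  -0.24902009  0.086     ]
shoulder near [ 0.52744031 -0.25155871]
foot near [ 0.52777367 -0.25166615]
[ 0.53037256 -0.24712543  0.064     ] 0.02483405486290242
```

Call:
play_rows --delta_pos '[[0,0.4,-0.008],[0,0.8,-0.008],[0,1,-0.008],[0,1,-0.008],[0,1,-0.008],[0,1,-0.008],[0,1,-0.008],[0,1,-0.008],[0,1,-0.008]]' --angular '[[0,0,0],[0,0,0],[0,0,0],[0,0,0],[0,0,0],[0,0,0],[0,0,0],[0,0,0],[0,0,0]]' --claw '[0.2,0.2,0.2,0.2,-1,-1,-1,-1,-1]'

```text
t: 3.5
eef_pos: [0.5291, -0.2511, 0.052]
tcp_rot: [-0.912, 1.581, -1.586]
contact_force: [0.5, -0.9, 6.0]
grip_width: 0.279
```

```bash
python3 - <<'E'
from h import *
snap(["wrist"],"3"); s=read_state(); print(s["t"],s["eef_pos"],s["contact_force"],s["grip_width"]*85)
f=load("wrist3");im=f["image"]
e=s["eef_pos"]; print(proj(f,[[e[0],e[1],z] for z in(0,.064,.086)]))
E
```

```text
3.55 [ 0.52913321 -0.25113208  0.05197419] [-0.44380827 -0.11120032  5.36788539] 23.944793512306656
[[255.65486427 224.33007403]
 [255.91903882 286.74326743]
 [256.07389052 323.54520207]]
```

View pics/wrist3.png

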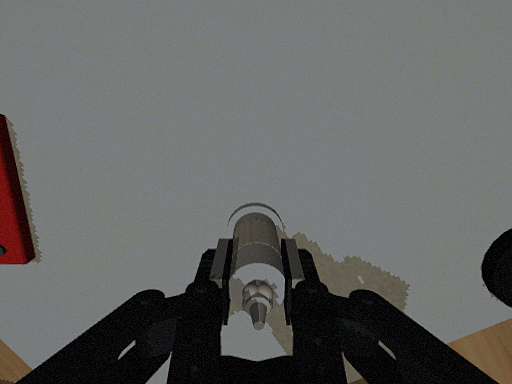

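Call:
play_rows --delta_pos '[[0,-0.2,0],[0,-0.6,0],[0,-1,0],[-0.3,-1,-0.2],[-0.7,-1,-0.45],[-0.7,-1,-0.45]]' --angular '[[0,0,0],[0,0,0],[0,0,0],[0,0,0],[0,0,0],[0,0,0]]' --claw '[-1,-1,-1,-1,-1,-1]'

```text
t: 4.3
eef_pos: [0.5231, -0.1647, 0.1505]
tcp_rot: [-0.917, 1.583, -1.58]
contact_force: [-0.4, -0.8, -0.8]
grip_width: 0.285
```

Call:
play_rows --delta_pos '[[-0.4,0,-0.24],[-0.75,0,-0.48],[-0.75,0,-0.48],[-0.75,0,-0.48],[-0.75,0,-0.48]]' --angular '[[0,0,0],[0,0,0],[0,0,0],[0,0,0],[0,0,0]]' --claw '[-1,-1,-1,-1,-1]'

```text
t: 4.92
eef_pos: [0.5202, -0.0796, 0.1503]
tcp_rot: [-0.913, 1.584, -1.585]
contact_force: [-0.2, -0.1, -0.7]
grip_width: 0.287
```

```bash
python3 - <<'E'
from h import *
snap(["wrist","top"],"4"); s=read_state(); print(s["t"],s["joints"],s["eef_pos"],s["contact_force"],s["grip_width"]*85)
f=load("wrist4");im=f["image"]
e=s["eef_pos"]; print(proj(f,[e+[0,0,z-.052] for z in(0,.064,.086)]))
cv2.imwrite("pics/z4.png",cv2.resize(im[0:220,120:400],None,fx=2.7,fy=2.7,interpolation=2))
E
```

```text
5.025 [-1.51523987e-01  3.20842045e-01 -3.10653662e-01  9.39144308e-01
 -2.05841002e-04  1.94495831e+00] [ 0.52009811 -0.07947986  0.15027111] [-0.41764981 -0.01617376 -1.0662684 ] 23.85797012836385
[[255.55093808 224.12739956]
 [255.36584001 286.46795667]
 [255.25596426 323.21188098]]
```

View pics/wrist4.png

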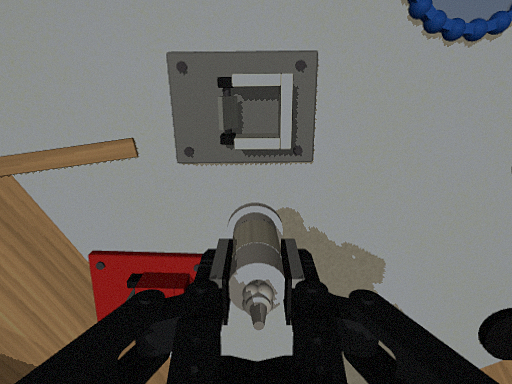

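View pics/z4.png

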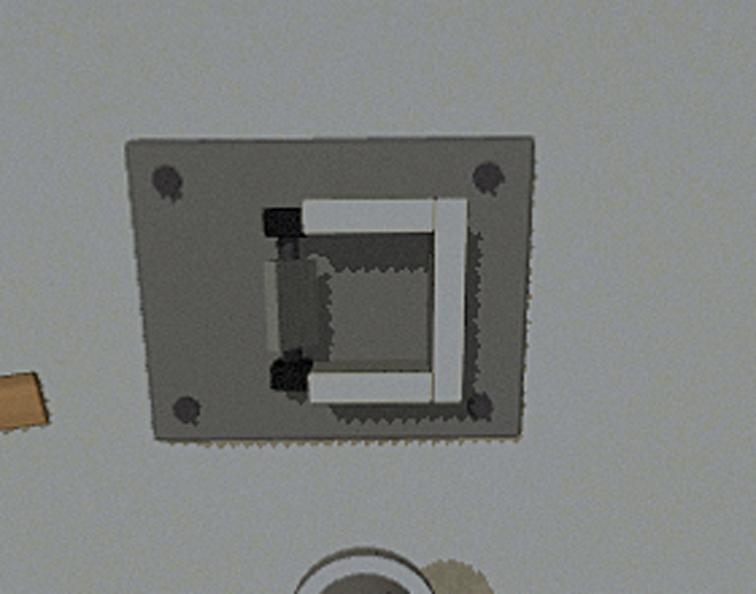

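```bash
python3 - <<'E'
from h import *
f=load("wrist4")
g=lambda L: np.array(L,float)/2.7+[120,0]
pl=onplane(f,g([(128,141),(534,138),(520,436),(157,439)]),.010)
print(pl, np.linalg.norm(np.roll(pl,-1,0)-pl,axis=1)); c=pl.mean(0)
ex=(pl[1]-pl[0]+pl[2]-pl[3])[:2]; ex/=np.linalg.norm(ex); ey=np.array([-ex[1],ex[0]])
print("center",c,"az",np.degrees(np.arctan2(ex[1],ex[0])))
loc=lambda L,z:np.c_[(onplane(f,g(L),z)-c)[:,:2]@ex,(onplane(f,g(L),z)-c)[:,:2]@ey]*1000
print("tine inner upper",loc([(310,234),(430,234)],.036))
print("tine inner lower",loc([(310,374),(430,373)],.036))
print("tine outer",loc([(304,200),(434,198),(312,403),(434,403)],.036))
print("back in/out",loc([(434,235),(433,373),(467,200),(463,402)],.036))
print("tine ends",loc([(303,215),(309,390)],.036))
s=f["state"];e=s["eef_pos"]
# foot of the bottle: near edge
cx=f["xyz"]
def near(px,z,r):
    p=onplane(f,[px],z)[0]; d=(cx-p)[:2]; d/=np.linalg.norm(d); return p[:2]-d*r
im=f["image"]; cv2.imwrite("pics/z4b.png",cv2.resize(im[190:340,200:310],None,fx=5,fy=5,interpolation=0))
E
```

```text
[[ 0.51386435  0.04694356  0.01      ]
 [ 0.6158265  -0.01104826  0.01      ]
 [ 0.57279569 -0.08787709  0.01      ]
 [ 0.47053786 -0.02978564  0.01      ]] [0.11730018 0.08805861 0.11760647 0.08811671]
center [ 0.5432561  -0.02044186  0.01      ] az -29.61488484716966
tine inner upper [[-5.46076358 18.68794324]
 [27.02504163 18.4245723 ]]
tine inner lower [[ -6.63980268 -19.10447511]
 [ 27.64029069 -19.10409602]]
tine outer [[ -6.79273731  27.26810312]
 [ 27.94047605  27.4861375 ]
 [ -6.31986557 -27.47294286]
 [ 28.93442272 -27.76826199]]
back in/out [[ 28.11246717  18.15877332]
 [ 28.49697588 -19.11179244]
 [ 36.76609374  26.90165572]
 [ 37.3032856  -27.55222845]]
tine ends [[ -7.18925183  23.51735809]
 [ -7.06878609 -23.69304511]]
```

View pics/z4b.png

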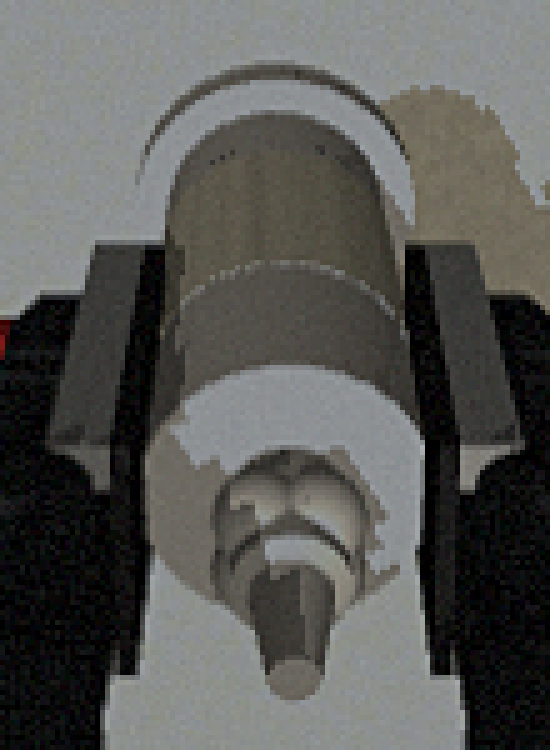

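```bash
python3 - <<'E'
from h import *
f=load("wrist4");s=f["state"];e=s["eef_pos"];cx=f["xyz"]; M=R.from_rotvec(s["tcp_rot"]).as_matrix()
b=e[2]-.052
def near(px,z,r):
    p=onplane(f,[px],z)[0]; d=(cx-p)[:2]; d/=np.linalg.norm(d); return np.r_[p[:2]-d*r,z]
q=near((254.9,205.2),b+.008,.017); print("foot",q,"tool",M.T@(q-e))
q=near((256.8,190+365/5),b+.064,.013); print("shoulder",q,"tool",M.T@(q-e))
q=onplane(f,[(258.6,326)],b+.086)[0]; print("tip",q,"tool",M.T@(q-e))
c=np.array([.54326,-.02044]);a=np.radians(-29.6);ex=np.array([np.cos(a),np.sin(a)]);ey=np.array([-ex[1],ex[0]])
seat=c+ex*.0094-ey*.0002;print("seat",seat)
q=near((254.9,205.2),b+.008,.017);d=np.r_[seat-q[:2],0];print("delta tool",M.T@d)
f=load("top4");im=f["image"];cv2.imwrite("pics/z4t.png",cv2.resize(im[140:260,200:330],None,fx=5,fy=5,interpolation=0))
print("top reproj of seat", proj(f,[[*seat,.01]]), (proj(f,[[*seat,.01]])-[200,140])*5)
E
```

```text
foot [ 0.51910113 -0.08015492  0.10628193] tool [ 0.00098857  0.044      -0.00063225]
shoulder [ 0.52001229 -0.08097922  0.16228193] tool [ 0.00125528 -0.01199957  0.0005872 ]
tip [ 0.5205393  -0.08117648  0.18428193] tool [ 0.00116574 -0.03399941  0.00114896]
seat [ 0.55133446 -0.02525695]
delta tool [-6.36605658e-02 -1.24360278e-05  3.28102708e-04]
top reproj of seat [[258.89898547 184.29827634]] [[294.49492737 221.49138168]]
```

View pics/z4t.png

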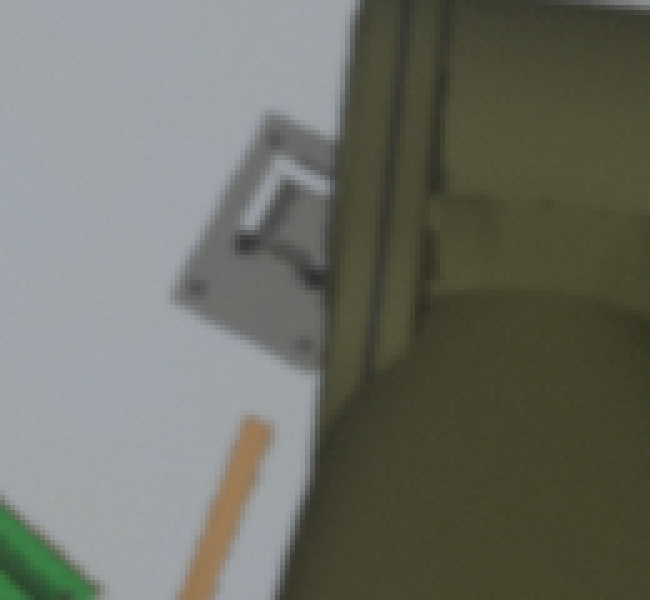

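Call:
play_rows --delta_pos '[[-0.3,0,0.003],[-0.637,0,0.003],[-0.637,0.2,0.003],[-0.637,0.48,0.003],[-0.637,0.48,0.003],[-0.637,0.48,0.003]]' --angular '[[0,0,0],[0,0,0],[0,0,0],[0,0,0],[0,0,0],[0,0,0]]' --claw '[-1,-1,-1,-1,-1,-1]'

```text
t: 5.78
eef_pos: [0.5525, -0.0239, 0.103]
tcp_rot: [-0.913, 1.584, -1.585]
contact_force: [0.4, 0.8, -0.8]
grip_width: 0.287
```

```bash
python3 - <<'E'
from h import *
snap(["wrist","side"],"5"); s=read_state(); print(s["t"],s["eef_pos"],s["contact_force"],s["grip_width"]*85)
im=load("wrist5")["image"]
cv2.imwrite("pics/z5.png",cv2.resize(im[130:290,150:360],None,fx=3.7,fy=3.7,interpolation=2))
im=load("side5")["image"]
cv2.imwrite("pics/z5s.png",cv2.resize(im[120:270,200:350],None,fx=4,fy=4,interpolation=2))
E
```

```text
5.875 [ 0.55312395 -0.0238191   0.10355938] [ 0.61129795  0.80293755 -0.22349089] 24.093846989699614
```

View pics/z5.png

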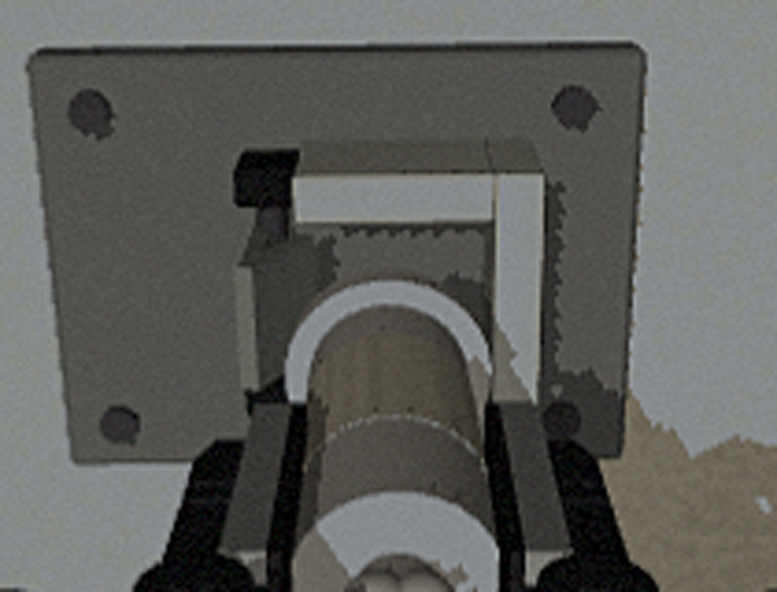

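View pics/z5s.png

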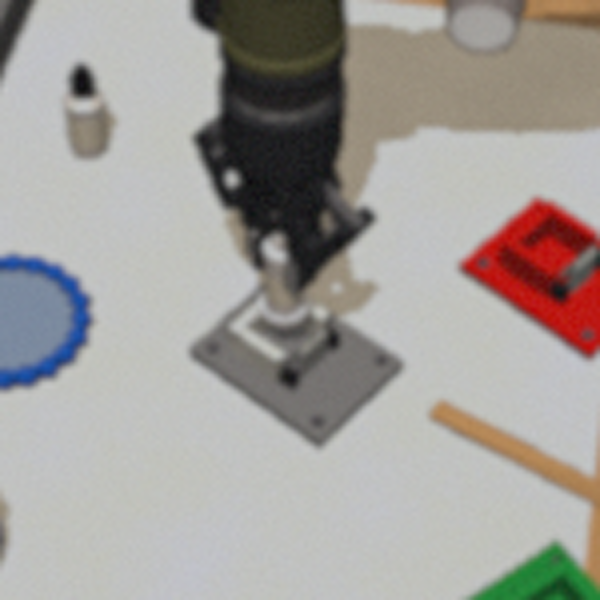

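```bash
python3 - <<'E'
from h import *
f=load("wrist5");s=f["state"];e=s["eef_pos"];cx=f["xyz"]; M=R.from_rotvec(s["tcp_rot"]).as_matrix()
b=e[2]-.052
g=lambda L: np.array(L,float)/3.7+[150,130]
def near(px,z,r):
    p=onplane(f,[px],z)[0]; d=(cx-p)[:2]; d/=np.linalg.norm(d); return np.r_[p[:2]-d*r,z]
px=g([(389,281)])[0]; q=near(px,b+.008,.017); print("foot tool",M.T@(q-e))
w=onplane(f,g([(285,372),(492,372)]),b+.008); print("foot L/R tool",((w-e)@M)*1000)
T=lambda L,z:((onplane(f,g(L),z)-e)@M*1000).round(2)
print("inner tine",T([(310,222),(480,222)],.036)); print("outer tine",T([(300,175),(485,174)],.036))
print("back inner",T([(494,225),(494,260),(493,300)],.036)); print("back outer",T([(544,180),(543,280),(541,395)],.036))
print("plate",T([(30,52),(643,45),(625,457),(75,461)],.010))
E
```

```text
foot tool [ 0.00157775  0.04399739 -0.00091877]
foot L/R tool [[  0.5042722   43.97210177 -17.76742823]
 [  0.50821984  44.0244618   15.98485025]]
inner tine [[-17.4   67.37 -14.89]
 [-17.41  67.41  15.24]]
outer tine [[-26.07  67.37 -16.44]
 [-26.26  67.42  15.89]]
back inner [[-16.85  67.42  17.73]
 [-10.22  67.41  17.92]
 [ -2.48  67.4   17.96]]
back outer [[-25.17  67.44  26.25]
 [ -6.37  67.42  26.86]
 [ 16.65  67.4   27.44]]
plate [[-42.81  93.3  -69.43]
 [-44.24  93.48  47.46]
 [ 44.77  93.42  49.77]
 [ 45.66  93.23 -68.6 ]]
```

Call:
play_rows --delta_pos '[[-0.003,0.1,0.0],[-0.003,0.18,0.0],[-0.003,0.24,0.0],[-0.003,0.28,0],[-0.003,0.3,0],[-0.003,0.32,0],[-0.003,0.34,0]]' --angular '[[0,0,0],[0,0,0],[0,0,0],[0,0,0],[0,0,0],[0,0,0],[0,0,0]]' --claw '[-1,-1,-1,-1,-1,-1,-1]'

```text
t: 6.75
eef_pos: [0.554, -0.0235, 0.0691]
tcp_rot: [-0.911, 1.581, -1.585]
contact_force: [4.0, -1.3, 1.1]
grip_width: 0.281
```

Call:
play_rows --delta_pos '[[0,0.02,0],[0,0.04,0],[0,0.05,0],[0,0.06,0],[0,0.06,0]]' --angular '[[0,0,0],[0,0,0],[0,0,0],[0,0,0],[0,0,0]]' --claw '[-1,-1,-1,-1,-1]'

```text
t: 7.38
eef_pos: [0.5512, -0.0229, 0.0621]
tcp_rot: [-0.916, 1.585, -1.583]
contact_force: [0.6, 0.5, 0.5]
grip_width: 0.28
```

Call:
play_rows --delta_pos '[[0,0.01,0],[0,0.02,0],[0,0.03,0],[0,0.03,0]]' --angular '[[0,0,0],[0,0,0],[0,0,0],[0,0,0]]' --claw '[-1,-1,-1,-1]'

```text
t: 7.88
eef_pos: [0.5513, -0.0228, 0.0618]
tcp_rot: [-0.914, 1.584, -1.583]
contact_force: [-6.2, 1.1, 20.2]
grip_width: 0.284
```

```bash
python3 - <<'E'
from h import *
snap(["wrist"],"6"); s=read_state(); print(s["t"],s["eef_pos"],s["contact_force"],s["grip_width"]*85)
im=load("wrist6")["image"]
cv2.imwrite("pics/z6.png",cv2.resize(im[130:340,150:360],None,fx=2.8,fy=2.8,interpolation=2))
E
```

```text
7.925 [ 0.55134691 -0.02276994  0.0618748 ] [-6.32659527  0.69127578 21.55581397] 24.190239393697084
```

View pics/z6.png

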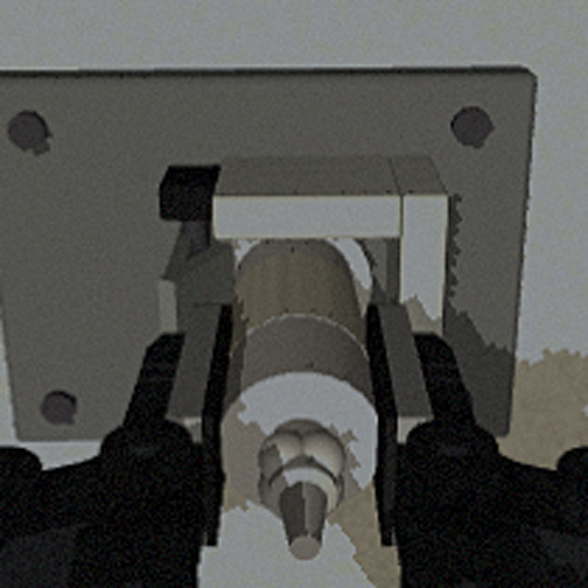

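Call:
play_rows --delta_pos '[[0,-0.03,0],[0,-0.03,0],[0,-0.03,0],[0,-0.03,0],[0,-0.2,0],[0,-0.6,0],[0,-1,0],[0,-1,0],[0,-1,0]]' --angular '[[0,0,0],[0,0,0],[0,0,0],[0,0,0],[0,0,0],[0,0,0],[0,0,0],[0,0,0],[0,0,0]]' --claw '[-1,0.2,0.2,0.2,0.2,0.2,0.2,0.2,0.2]'

```text
t: 9.05
eef_pos: [0.5518, -0.0232, 0.1586]
tcp_rot: [-0.915, 1.585, -1.584]
contact_force: [-0.8, -0.6, -0.6]
grip_width: 0.6
```

```bash
python3 - <<'E'
from h import *
snap(["wrist","side"],"7"); s=read_state(); print(s["t"],s["eef_pos"],s["joints"],s["contact_force"],s["grip_width"]*85)
im=load("wrist7")["image"]
cv2.imwrite("pics/z7.png",np.hstack([cv2.resize(im[120:280,170:340],None,fx=3,fy=3,interpolation=2)]))
M=R.from_rotvec(s["tcp_rot"]).as_matrix(); print("to cap",M.T@(np.array([.512,.209,s["eef_pos"][2]])-s["eef_pos"]))
E
```

```text
9.15 [ 0.55100574 -0.02312316  0.15775688] [-4.19584362e-02  3.57625489e-01 -2.32744193e-01  9.83509306e-01
  3.18168322e-05  2.05295980e+00] [0.08394594 0.48572703 0.34623815] 51.27017005114647
to cap [-1.81443371e-01  1.57477138e-04 -1.49936278e-01]
```

View pics/z7.png

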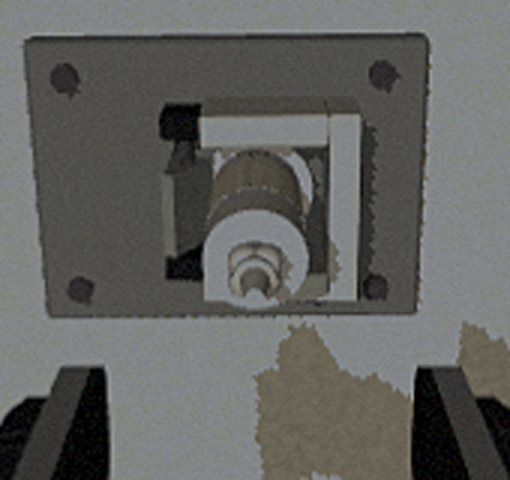

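```bash
python3 - <<'E'
from h import *
f=load("wrist7");s=f["state"];e=s["eef_pos"];cx=f["xyz"]; M=R.from_rotvec(s["tcp_rot"]).as_matrix()
g=lambda L: np.array(L,float)/3+[170,120]
def near(px,z,r):
    p=onplane(f,[px],z)[0]; d=(cx-p)[:2]; d/=np.linalg.norm(d); return np.r_[p[:2]-d*r,z]
w=lambda q:(q.round(4),((q-e)@M*1000).round(2))
print("shoulder",w(near(g([(256,209)])[0],.074,.013)))
print("sh L/R",w(onplane(f,g([(203,255),(309,255)]),.074).mean(0)))
print("tip",w(onplane(f,g([(257,293)]),.096)[0]))
print("tine",w(onplane(f,g([(260,147)]),.036)[0])); print("back",w(onplane(f,g([(328,200)]),.036)[0]))
E
```

```text
shoulder (array([ 0.5507, -0.0237,  0.074 ]), array([7.200e-01, 8.402e+01, 2.000e-02]))
sh L/R (array([ 0.5514, -0.0227,  0.074 ]), array([-0.52, 84.02,  0.15]))
tip (array([ 0.5515, -0.0232,  0.096 ]), array([-0.14, 62.02,  0.4 ]))
tine (array([ 0.5607, -0.0086,  0.036 ]), array([-17.5 , 122.  ,   1.22]))
back (array([ 0.5696, -0.0313,  0.036 ]), array([ -2.2 , 121.98,  20.27]))
```

Call:
play_rows --delta_pos '[[-0.45,0,-0.37],[-0.9,0,-0.75],[-0.9,0,-0.75]]' --angular '[[0,0,0],[0,0,0],[0,0,0]]' --claw '[0.2,0.2,0.2]'

```text
t: 9.52
eef_pos: [0.5305, 0.0954, 0.1578]
tcp_rot: [-0.92, 1.582, -1.579]
contact_force: [0.9, -0.6, 0.2]
grip_width: 0.6
```

Call:
play_rows --delta_pos '[[-0.45,0,-0.37],[-0.9,0,-0.75],[-0.9,0,-0.75],[-0.9,0,-0.75]]' --angular '[[0,0,0],[0,0,0],[0,0,0],[0,0,0]]' --claw '[0.2,0.2,0.2,0.2]'

```text
t: 10.02
eef_pos: [0.5121, 0.2067, 0.1584]
tcp_rot: [-0.916, 1.584, -1.585]
contact_force: [0.4, -0.1, -0.2]
grip_width: 0.598
```

```bash
python3 - <<'E'
from h import *
snap(["wrist","top"],"8"); s=read_state(); print(s["t"],s["eef_pos"],s["joints"],s["contact_force"],s["grip_width"]*85)
im=load("wrist8")["image"]
t=load("top8")["image"]
cv2.imwrite("pics/z8t.png",cv2.resize(t[140:240,200:320],None,fx=5,fy=5,interpolation=2))
E
```

```text
10.125 [0.51245131 0.20604627 0.15876889] [ 3.82613266e-01  3.56996963e-01 -2.30864897e-01  9.84249483e-01
 -5.68422328e-04  2.47951601e+00] [0.42617662 0.18459614 0.84951132] 51.231595618326786
```

View pics/wrist8.png

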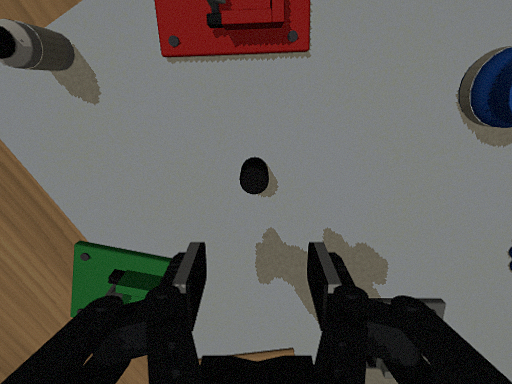

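View pics/z8t.png

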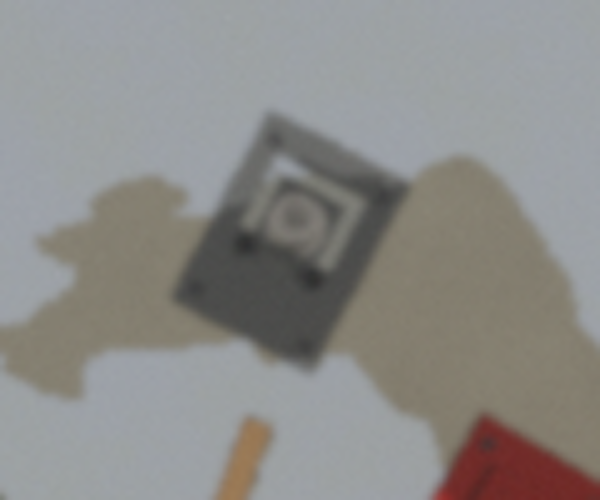

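```bash
python3 - <<'E'
from h import *
f=load("wrist8");im=f["image"];s=f["state"];e=s["eef_pos"];cx=f["xyz"]; M=R.from_rotvec(s["tcp_rot"]).as_matrix()
m=(im[130:215,220:290].max(2)<45).astype(np.uint8)
n,l,st,ce=cv2.connectedComponentsWithStats(m); k=1+st[1:,4].argmax(); x,y,w_,h_,a=st[k]; x+=220;y+=130;print(x,y,w_,h_,ce[k]+[220,130])
def near(px,z,r):
    p=onplane(f,[px],z)[0]; d=(cx-p)[:2]; d/=np.linalg.norm(d); return np.r_[p[:2]-d*r,z]
w=lambda q:(q.round(4),((q-e)@M*1000).round(2))
xc=x+w_/2-.5
print(w(near((xc,y-.5),0,.012)),w(near((xc,y+h_-.5),.038,-.012)),w(onplane(f,[ce[k]+[220,130]],.019)[0]))
E
```

```text
240 158 29 36 [253.93434936 175.66002345]
(array([0.5133, 0.2134, 0.    ]), array([ -7.01, 158.55,  -2.66])) (array([0.515 , 0.2146, 0.038 ]), array([ -8.82, 120.54,  -1.8 ])) (array([0.5136, 0.2131, 0.019 ]), array([ -6.92, 139.55,  -2.22]))
```

Call:
play_rows --delta_pos '[[-0.073,0.2,-0.02],[-0.073,0.5,-0.02],[-0.073,0.7,-0.02],[-0.073,0.7,-0.02],[-0.073,0.7,-0.02]]' --angular '[[0,0,0],[0,0,0],[0,0,0],[0,0,0],[0,0,0]]' --claw '[0.2,0.2,0.2,0.2,0.2]'

```text
t: 10.75
eef_pos: [0.5151, 0.2143, 0.09]
tcp_rot: [-0.912, 1.585, -1.585]
contact_force: [0.3, -0.1, 0.1]
grip_width: 0.604
```

```bash
python3 - <<'E'
from h import *
snap(["wrist"],"9");f=load("wrist9");im=f["image"];s=f["state"];e=s["eef_pos"];cx=f["xyz"]; M=R.from_rotvec(s["tcp_rot"]).as_matrix(); print(s["t"],e)
m=(im[130:300,210:300].max(2)<45).astype(np.uint8)
n,l,st,ce=cv2.connectedComponentsWithStats(m); k=1+st[1:,4].argmax(); x,y,w_,h_,a=st[k]; x+=210;y+=130;print(x,y,w_,h_)
def near(px,z,r):
    p=onplane(f,[px],z)[0]; d=(cx-p)[:2]; d/=np.linalg.norm(d); return np.r_[p[:2]-d*r,z]
w=lambda q:(q.round(4),((q-e)@M*1000).round(2))
xc=x+w_/2-.5
print(w(near((xc,y-.5),0,.012)),w(near((xc,y+h_-.5),.038,-.012)))
E
```

```text
10.8 [0.51536773 0.21464341 0.09034305]
236 189 38 53
(array([0.5137, 0.2141, 0.    ]), array([ 1.43, 90.34, -1.33])) (array([0.5144, 0.2146, 0.038 ]), array([ 0.57, 52.34, -0.86]))
```

View pics/wrist9.png

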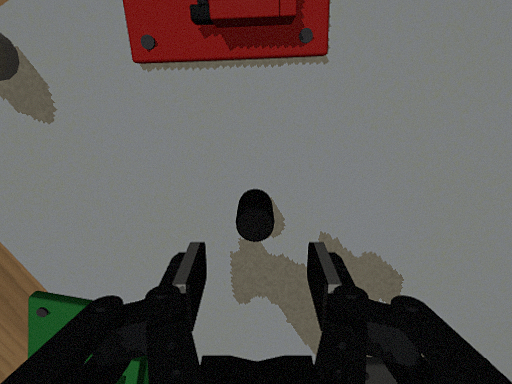

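Call:
play_rows --delta_pos '[[0.01,0.3,-0.01],[0.01,0.6,-0.01],[0.01,0.68,-0.01],[0.01,0.68,-0.01],[0.01,0.68,-0.01],[0.01,0.68,-0.01],[0.01,0.68,-0.01],[0.01,0.68,-0.01],[0.01,0.68,-0.01]]' --angular '[[0,0,0],[0,0,0],[0,0,0],[0,0,0],[0,0,0],[0,0,0],[0,0,0],[0,0,0],[0,0,0]]' --claw '[0.2,0.2,0.2,0.2,-1,-1,-1,-1,-1]'

```text
t: 11.92
eef_pos: [0.5142, 0.2152, 0.0229]
tcp_rot: [-0.911, 1.583, -1.583]
contact_force: [-1.5, 0.3, 5.7]
grip_width: 0.264
```

```bash
python3 - <<'E'
from h import *
snap(["wrist"],"10"); s=read_state(); print(s["t"],s["eef_pos"],s["contact_force"],s["grip_width"]*85)
im=load("wrist10")["image"]
cv2.imwrite("pics/z10.png",cv2.resize(im[190:350,180:340],None,fx=3.7,fy=3.7,interpolation=2))
E
```

```text
11.975 [0.5142374  0.2151866  0.02288616] [-0.61575426 -0.97030858  7.16077208] 22.64021981669983
```

View pics/z10.png

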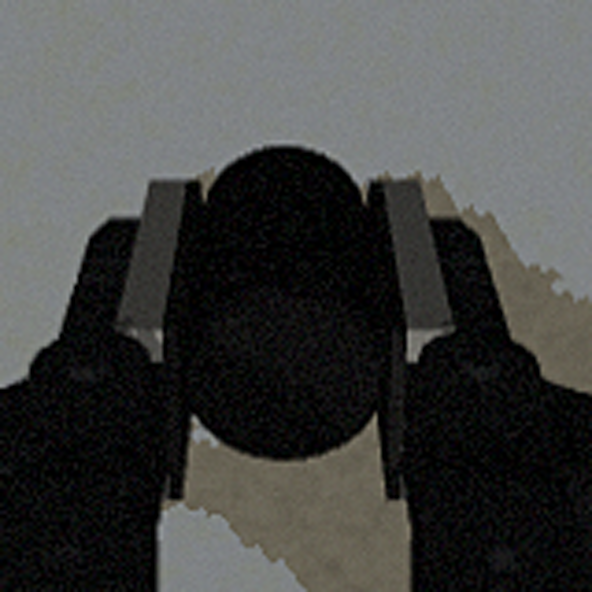

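```bash
python3 - <<'E'
from h import *
f=load("wrist10");s=f["state"];e=s["eef_pos"];cx=f["xyz"]; M=R.from_rotvec(s["tcp_rot"]).as_matrix()
def near(px,z,r):
    p=onplane(f,[px],z)[0]; d=(cx-p)[:2]; d/=np.linalg.norm(d); return np.r_[p[:2]-d*r,z]
w=lambda q:(q.round(4),((q-e)@M*1000).round(2))
print(w(near((256.5,229.9),0,.012)),w(near((257,314.1),.038,-.012)))
f=load("wrist3");s=f["state"];e=s["eef_pos"];cx=f["xyz"]; M=R.from_rotvec(s["tcp_rot"]).as_matrix()
E
```

```text
(array([0.5138, 0.2135, 0.    ]), array([ 1.77, 22.88,  0.43])) (array([0.5147, 0.2151, 0.038 ]), array([ -0.24, -15.11,   0.46]))
```

Call:
play_rows --delta_pos '[[0,-0.2,0],[0,-0.7,0],[0,-1,0],[0.3,-1,0.25],[0.7,-1,0.6],[0.9,-1,0.75],[0.9,-1,0.75]]' --angular '[[0,0,0],[0,0,0],[0,0,0],[0,0,0],[0,0,0],[0,0,0],[0,0,0]]' --claw '[-1,-1,-1,-1,-1,-1,-1]'

```text
t: 12.85
eef_pos: [0.5331, 0.0977, 0.1217]
tcp_rot: [-0.911, 1.586, -1.586]
contact_force: [-0.2, 1.5, 0.5]
grip_width: 0.264
```

Call:
play_rows --delta_pos '[[0.2,-0.15,0.15],[0.6,-0.15,0.5],[0.967,-0.15,0.763],[0.967,-0.15,0.763],[0.967,-0.15,0.763],[0.967,-0.15,0.763]]' --angular '[[0,0,0],[0,0,0],[0,0,0],[0,0,0],[0,0,0],[0,0,0]]' --claw '[-1,-1,-1,-1,-1,-1]'

```text
t: 13.6
eef_pos: [0.5504, -0.0212, 0.1363]
tcp_rot: [-0.915, 1.583, -1.582]
contact_force: [-0.2, -0.7, 0.5]
grip_width: 0.267
```

```bash
python3 - <<'E'
from h import *
snap(["wrist","side"],"11"); s=read_state(); print(s["t"],s["eef_pos"],s["contact_force"],s["grip_width"]*85)
im=load("wrist11")["image"]
cv2.imwrite("pics/z11.png",cv2.resize(im[130:340,160:350],None,fx=2.85,fy=2.85,interpolation=2))
im=load("side11")["image"]
cv2.imwrite("pics/z11s.png",cv2.resize(im[150:250,220:330],None,fx=6,fy=6,interpolation=2))
E
```

```text
13.7 [ 0.55041951 -0.02139654  0.13631298] [ 0.81882816  0.26751029 -0.21710535] 22.60751927866143
```

View pics/z11.png

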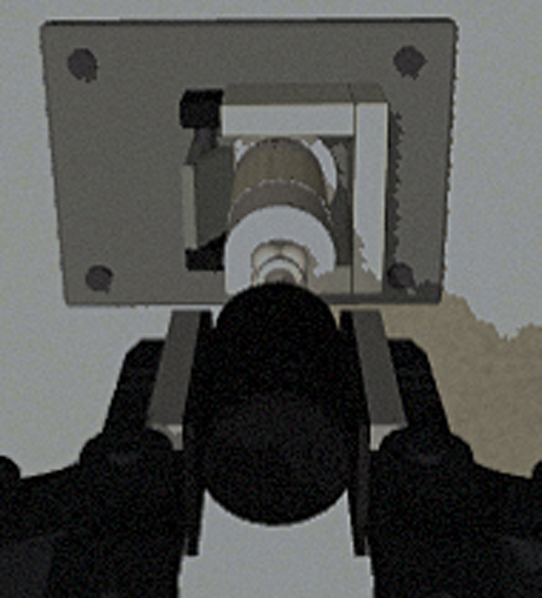

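View pics/z11s.png

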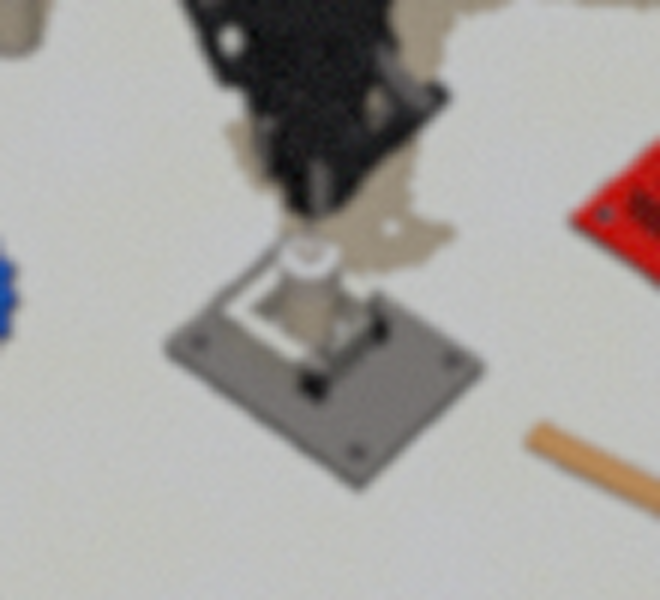

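```bash
python3 - <<'E'
from h import *
f=load("wrist11");s=f["state"];e=s["eef_pos"];cx=f["xyz"]; M=R.from_rotvec(s["tcp_rot"]).as_matrix()
g=lambda L: np.array(L,float)/2.85+[160,130]
def near(px,z,r):
    p=onplane(f,[px],z)[0]; d=(cx-p)[:2]; d/=np.linalg.norm(d); return np.r_[p[:2]-d*r,z]
w=lambda q:((q-e)@M*1000).round(2)
print("mouth near",w(near(g([(277,283)])[0],e[2]-.0229,.012)),"top far",w(near(g([(276,524)])[0],e[2]+.0151,-.012)))
print("shoulder near",w(near(g([(281,205)])[0],.074,.013)))
p=onplane(f,g([(225,255),(337,255)]),.074);print("sh L/R",w(p[0]),w(p[1]))
print("foot near?",w(near(g([(281,133)])[0],.018,.017)))
print("bead/neck near",w(near(g([(280,241)])[0],.0805,.0075)))
E
```

```text
mouth near [ 1.37 22.9   0.74] top far [ -0.38 -15.1    0.38]
shoulder near [ 1.84 62.29  1.96]
sh L/R [  1.24  62.29 -11.27] [ 1.23 62.28 14.71]
foot near? [  5.07 118.29   2.55]
bead/neck near [ 2.44 55.79  1.55]
```

Call:
play_rows --delta_pos '[[0.006,0,0.01],[0.006,0,0.01],[0.006,0.1,0.01],[0.006,0.16,0.01],[0.006,0.2,0.01],[0.006,0.2,0.01]]' --angular '[[0,0,0],[0,0,0],[0,0,0],[0,0,0],[0,0,0],[0,0,0]]' --claw '[-1,-1,-1,-1,-1,-1]'

```text
t: 14.45
eef_pos: [0.5507, -0.0237, 0.1157]
tcp_rot: [-0.915, 1.585, -1.584]
contact_force: [-0.2, -0.7, 0.0]
grip_width: 0.27
```

```bash
python3 - <<'E'
from h import *
snap(["wrist","side"],"12"); s=read_state(); print(s["t"],s["eef_pos"],s["contact_force"],s["moment"],s["grip_width"]*85)
im=load("wrist12")["image"]
cv2.imwrite("pics/z12.png",cv2.resize(im[130:340,160:350],None,fx=2.85,fy=2.85,interpolation=2))
E
```

```text
14.55 [ 0.55117654 -0.02373632  0.11630618] [ 0.29343036 -0.45950413  0.85706613] [-0.01816897 -0.00759871 -0.01484531] 22.38825962684193
```

View pics/z12.png

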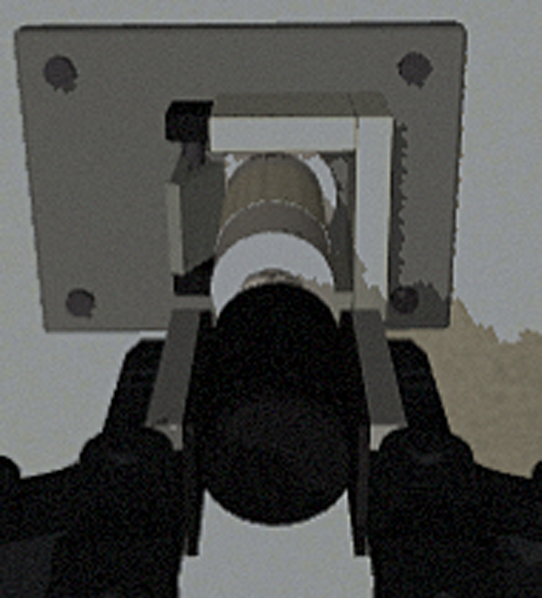

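```bash
python3 - <<'E'
from h import *
f=load("wrist12");s=f["state"];e=s["eef_pos"];cx=f["xyz"]; M=R.from_rotvec(s["tcp_rot"]).as_matrix()
g=lambda L: np.array(L,float)/2.85+[160,130]
def near(px,z,r):
    p=onplane(f,[px],z)[0]; d=(cx-p)[:2]; d/=np.linalg.norm(d); return np.r_[p[:2]-d*r,z]
w=lambda q:((q-e)@M*1000).round(2)
print("mouth near",w(near(g([(276,283)])[0],e[2]-.0229,.012)))
print("shoulder near",w(near(g([(274,231)])[0],.074,.013)))
p=onplane(f,g([(213,280),(334,280)]),.074);print("sh L/R",w(p[0]),w(p[1]))
print("bead/neck near",w(near(g([(270,270)])[0],.0805,.0075)))
for i in range(3): print(read_state()["eef_pos"])
E
```

```text
mouth near [ 1.38 22.9   0.32]
shoulder near [-0.1  42.06 -0.13]
sh L/R [ -2.04  42.06 -12.84] [-2.06 42.05 12.44]
bead/neck near [ 0.14 35.56 -0.99]
[ 0.55117654 -0.02373632  0.11630618]
[ 0.55117654 -0.02373632  0.11630618]
[ 0.55117654 -0.02373632  0.11630618]
```

Call:
play_rows --delta_pos '[[-0.012,0,-0.006],[-0.012,0,-0.006],[-0.012,0,-0.006],[-0.012,0,-0.006]]' --angular '[[0,0,0],[0,0,0],[0,0,0],[0,0,0]]' --claw '[-1,-1,-1,-1]'

```text
t: 15.05
eef_pos: [0.5512, -0.0223, 0.1164]
tcp_rot: [-0.914, 1.584, -1.584]
contact_force: [-0.3, 0.0, -0.4]
grip_width: 0.264
```

```bash
python3 - <<'E'
from h import *
snap(["wrist"],"13"); s=read_state(); print(s["t"],s["eef_pos"],s["contact_force"],s["moment"])
im=load("wrist13")["image"]
cv2.imwrite("pics/z13.png",cv2.resize(im[190:250,210:310],None,fx=7,fy=7,interpolation=2))
E
```

```text
15.1 [ 0.55120636 -0.02237297  0.1163545 ] [-0.2114495  -0.30544668 -0.01196657] [-0.05206451 -0.01343605  0.01945967]
```

View pics/z13.png

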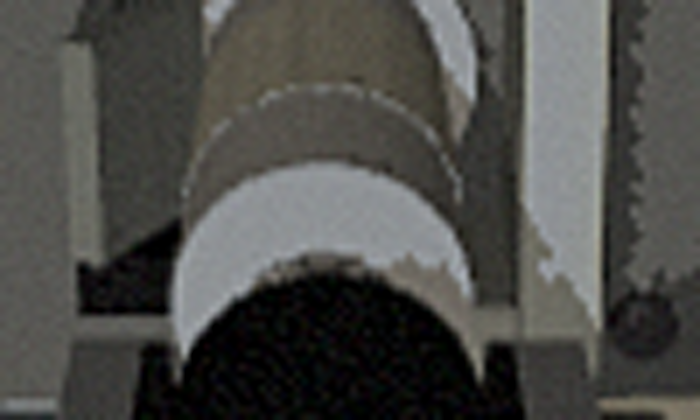

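```bash
python3 - <<'E'
from h import *
f=load("wrist13");s=f["state"];e=s["eef_pos"];cx=f["xyz"]; M=R.from_rotvec(s["tcp_rot"]).as_matrix()
g=lambda L: np.array(L,float)/7+[210,190]
def near(px,z,r):
    p=onplane(f,[px],z)[0]; d=(cx-p)[:2]; d/=np.linalg.norm(d); return np.r_[p[:2]-d*r,z]
w=lambda q:((q-e)@M*1000).round(2)
print("mouth near",w(near(g([(333,273)])[0],e[2]-.0229,.012)))
print("shoulder near",w(near(g([(323,161)])[0],.074,.013)))
print("bead",w(near(g([(330,255)])[0],.0805,.0075)))
E
```

```text
mouth near [ 1.22 22.9   1.05]
shoulder near [ 1.25 42.35  0.17]
bead [ 1.34 35.85  0.8 ]
```

Call:
play_rows --delta_pos '[[0,0.02,-0.003],[0,0.04,-0.003],[0,0.06,-0.003],[0,0.08,-0.003],[0,0.09,-0.003]]' --angular '[[0,0,0],[0,0,0],[0,0,0],[0,0,0],[0,0,0]]' --claw '[-1,-1,-1,-1,-1]'

```text
t: 15.72
eef_pos: [0.5508, -0.0222, 0.1071]
tcp_rot: [-0.914, 1.584, -1.584]
contact_force: [-0.1, -0.1, -0.4]
grip_width: 0.264
```

Call:
play_rows --delta_pos '[[0,0.01,0],[0,0.02,0],[0,0.03,0]]' --angular '[[0,0,0],[0,0,0],[0,0,0]]' --claw '[-1,-1,-1]'

```text
t: 16.1
eef_pos: [0.5514, -0.0223, 0.1051]
tcp_rot: [-0.913, 1.583, -1.584]
contact_force: [-1.6, 0.6, 8.7]
grip_width: 0.266
```

Contact with the beads at the expected height. Pressing on.

Call:
play_rows --delta_pos '[[0,0.01,0],[0,0.02,0],[0,0.03,0],[0,0.03,0]]' --angular '[[0,0,0],[0,0,0],[0,0,0],[0,0,0]]' --claw '[-1,-1,-1,-1]'

```text
t: 16.6
eef_pos: [0.5506, -0.0222, 0.1009]
tcp_rot: [-0.915, 1.584, -1.584]
contact_force: [0.5, 0.7, -1.6]
grip_width: 0.268
```

Call:
play_rows --delta_pos '[[0,0.01,0],[0,0.02,0],[0,0.03,0],[0,0.03,0]]' --angular '[[0,0,0],[0,0,0],[0,0,0],[0,0,0]]' --claw '[-1,-1,-1,-1]'

```text
t: 17.1
eef_pos: [0.5509, -0.0222, 0.0982]
tcp_rot: [-0.914, 1.584, -1.584]
contact_force: [-0.1, -0.3, -1.5]
grip_width: 0.271
```

Call:
play_rows --delta_pos '[[0,0.01,0],[0,0.02,0],[0,0.03,0],[0,0.03,0],[0,0.03,0]]' --angular '[[0,0,0],[0,0,0],[0,0,0],[0,0,0],[0,0,0]]' --claw '[-1,-1,-1,-1,-1]'

```text
t: 17.73
eef_pos: [0.5514, -0.0222, 0.0969]
tcp_rot: [-0.912, 1.583, -1.584]
contact_force: [-2.4, -0.2, 9.3]
grip_width: 0.265
```

```bash
python3 - <<'E'
from h import *
for i in range(3):
    snap(["wrist"],f"14{i}"); s=read_state(); print(s["t"],s["eef_pos"],s["contact_force"],s["moment"])
E
```

```text
17.775 [ 0.55146144 -0.02218642  0.09688714] [-1.88437917 -0.0115553   8.91369618] [ 0.06872173  0.52772145 -0.03024536]
17.825 [ 0.55142348 -0.02219104  0.0968501 ] [-2.6859816  -0.10695418  8.94560627] [0.04168172 0.53812975 0.01916903]
17.875 [ 0.5514469  -0.02216819  0.09686699] [-2.1572054  -0.7704687   9.96571612] [ 0.07618909  0.56002245 -0.04578695]
```

Home height 0.0969 reached, with 9.3 N; a little more push for about 15 N.

Call:
play_rows --delta_pos '[[0,0.005,0],[0,0.009,0],[0,0.009,0],[0,0.009,0],[0,0.009,0]]' --angular '[[0,0,0],[0,0,0],[0,0,0],[0,0,0],[0,0,0]]' --claw '[-1,-1,-1,-1,-1]'

```text
t: 18.5
eef_pos: [0.5516, -0.0221, 0.0968]
tcp_rot: [-0.911, 1.582, -1.584]
contact_force: [-4.0, 1.3, 14.0]
grip_width: 0.265
```

```bash
python3 - <<'E'
from h import *
snap(["wrist","side","top"],"15"); s=read_state(); print(s["t"],s["eef_pos"],s["contact_force"],s["moment"],s["grip_width"]*85)
im=load("wrist15")["image"]
a=cv2.resize(im[150:340,160:350],(400,400),interpolation=2)
im=load("side15")["image"]
b=cv2.resize(im[160:250,230:320],(400,400),interpolation=2)
cv2.imwrite("pics/z15.png",np.hstack([a,b]))
E
```

```text
18.65 [ 0.5516396  -0.02215389  0.09685585] [-3.38313617 -0.32086167 14.47257684] [0.10807527 0.87156713 0.04205646] 22.485333066582964
```

View pics/z15.png

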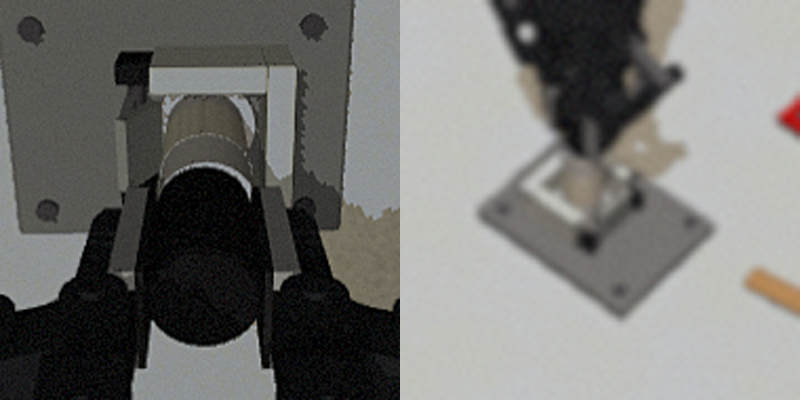

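View pics/side15.png

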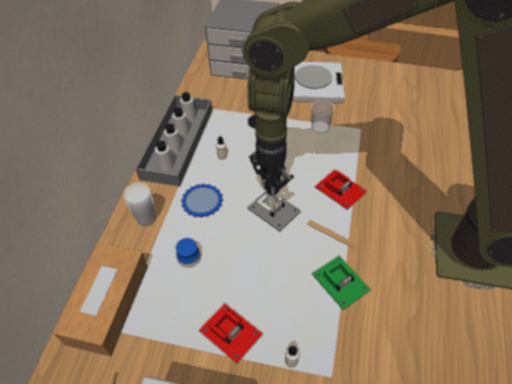

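The cap sits on the shoulder with only a thin white rim showing at (200,170) in the zoom. The bottle stands in the fork and the other objects look unmoved. Handing in.

```bash
python3 -c "
from h import *
print(read_state()['contact_force'].round(1)); print(sign_off())"
```

```text
[-3.4 -0.3 14.5]
the job is handed in; nothing more can be done
None
```

I pushed the tint bottle into the grey stand's fork and snapped the cap onto it. I handed the job in at about 18.7 s, with the gripper still holding the cap and pressing down.

- **Bottle:** The tool stopped at 61.9 mm (62 mm expected) under about 21 N. That puts the bottle on the fork floor.
- **Jaw:** The wrist picture looked like the blade lay over the foot. The jaw angle itself can't be read, so closure is judged from pictures and height.
- **Cap:** The force rose to about 9 N at the beads, then dropped to about zero, which I took as the click. The cap came to rest at a tool height of 96.9 mm, which is home on the shoulder.
- **Final push:** The last reading was 14.5 N downward, with about 3.4 N sideways. In the last side picture, the other objects looked to be where they started.

**Disagreements:** The side camera placed things 6–10 mm off from the top and wrist cameras, so I used those two instead. The arm also settled about 1 mm off target once above the bottle, and I corrected that before pressing the cap.

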